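# Release the latched probe key on the gauge amplifier

### The arm

A 7-joint arm with a two-finger parallel gripper is mounted at the origin on a cart in front of the work surface, level with it; the furniture and walls round the work are solid. World frame = base frame: x ahead of the robot, y to its left, z up, the work surface at z = 0. Lengths are in m, angles in rad, forces in N, time in s.
With the tool pointing down it reaches from about 0.425 to 0.925 m from the base axis. Payload 6.8 kg.
Tool frame: the origin (TCP) lies at the very end of the fingers, on their centre line; the grasp point (between the pads) lies 19 mm behind it; z points along the fingers, y is the line along which they close (so a half turn about z gives the same grasp; the last joint's range is limited). The gripper opens to 85 mm and grips with 20 to 120 N. Pads are 22 mm wide; open, the fingers measure 114 mm over their backs; the gripper's body (76 mm by 85 mm) begins 54 mm behind the grasp point. The pads swing forward as they close: fully open they stand 13 mm farther back than shut.
Start: joints at [1.056, 0.477, 0.022, 1.555, -0.011, 1.109, -0.083], TCP at [0.267, -0.62, 0.231] pointing down, gripper open.
Joint ranges: [-2.96, 2.96], [-0.34, 2.1], [-1.41, 1.46], [0.24, 2.44], [-1.37, 4.51], [0.17, 1.92], [-2.96, 2.96]. Speed limits (rad/s): [2.39, 2.39, 3.14, 3.14, 3.14, 3.14, 3.14].

### API

Orientations are given as a unit quaternion [w, x, y, z].
In Python, from station import bot gives the robot as it stands.
- The arm moves only by the tool apply_moves, never from a script. Its argument "deltas" is a list of rows, each a list of 3 entries, a list of its own where there are three numbers: the closure, from 0 (fully open) to 1 (shut), then the shift along the tool's x, y, z in units of 0.2 m (1.0 is 0.2 m), then the turn about the tool's z in units of 2 pi rad (1.0 is 2 pi rad). A call has 1 to 12 rows; each row is the pose to reach, as a shift and turn from the pose commanded when the call began, along the tool's axes at that moment, turning the shorter way round; what a row does not reach only later rows make up. A row lasts 1/10 s, in which the tool goes at most 50 mm and 8.59 degrees, less where a joint would pass 70% of its speed; a pose out of reach is approached as far as the arm can. A call with a number of a shift or a turn outside -1 to 1 is refused whole. A call with a gripper value outside its range is refused whole. The fingers move at their own pace and stop on an object; "squeeze" is the grip in N (left out, the last holds). Time passes only in rows, so rows that repeat a pose let the fingers close. It gives the time, the measured TCP pose, the force, the opening and the grip force at its end, in the units of the state.
- bot.get_obs(): the state, without advancing time (a new reading comes with each control period).
- bot.read_camera(name): name is "scene" or "top"; returns a dict with "color" (384x512x3 uint8, red, green, blue), "intrinsics" (3x3 intrinsics, pixels), "pose" (4x4, takes a point from camera to world coordinates). Camera axes: x right, y down, z forward; pixel columns grow to the right and rows downward; lengths in m; the calibration is good to about 2 mm. A picture is of the moment at which its call begins. There is no depth.
- bot.hand_in(): hands the job in; it is judged then, once.
Trained networks look in a picture, given as the dict that the camera call returned (one of the last four; its "shot" number tells which), for a name from the list of things; names that differ only in an ending like _2 or _b are one class to them, and where a whole thing is asked for, a point or a joint stands for the part that bears it (a point fixed in the world has none). Each returns a list of dicts, best first, with "confidence" (0 to 1); they miss things now and then, are a little off and sometimes report something else, mostly with a low value. They report only what shows in the picture. A call takes as long as a camera call.
- bot.look_for(picture, target): "point" ([x, y, z] in m, in world coordinates, good to about 4 mm: the middle of the surface that is visible of it).
The state is a dict: "t": time; "q": joint angles; "joint_vel": joint speeds; "joint_torque": joint torques, N m; "eef_pos": TCP position; "tool_rot": TCP orientation; "contact_force": force on the tool from outside, world axes, zero at the start; "torque": the same for the moment, N m; "gripper_width": opening from 0.0 (shut) to 1.0 (fully open); "grasp_force": force on a finger pad.
Only numpy, scipy, OpenCV 4.12 (cv2) and the standard library are available. Lean on these libraries where they do the work, as an engineer would, in place of code of your own. Each camera call takes 0.05 s, during which the arm holds its last target. There are 200 camera calls.

### The job

One of the four identical push-push keys on the gauge amplifier was left latched down after the last bearing, and it is hard to see which. Feel for it with the fingertips: tap lightly, since a free key pushed home would latch as well and none of them may be pushed that far. Then press the latched key home and let it spring up, so that all four stand up. Leave the bearing and setting ring on top of the amplifier, and the marker and hex key in front of it, where they are.

Things in the scene. Friction and masses are not known exactly. Their poses are not given: they have to be found in the camera images.
- amplifier: Four-probe gauge amplifier, fixed to the bench: grey case 200 mm wide (its y), 170 mm deep (its x), origin at the centre of its underside, z up, front towards its own -x, turned up to 0.3 rad. In front a level deck 46 mm high with one row of four identical square grey keys along y at x = -44 mm; behind (x from +20 mm) a hump 90 mm high with a leaning meter face.
- place_1 (a point): Fixed point of the case, place 1 in the key row, leftmost (+y): centre of the top of the key there while that key is up, 59.5 mm above the bench. The key is 26 x 26 mm, flat-topped, pushed straight down; places are 40 mm apart; the black frame round the key stands 9.5 mm below this point.
- place_2 (a point): Fixed point of the case, place 2 in the key row, second from the left: centre of the top of the key there while that key is up, 59.5 mm above the bench. The key is 26 x 26 mm, flat-topped, pushed straight down; places are 40 mm apart; the black frame round the key stands 9.5 mm below this point.
- place_3 (a point): Fixed point of the case, place 3 in the key row, third from the left: centre of the top of the key there while that key is up, 59.5 mm above the bench. The key is 26 x 26 mm, flat-topped, pushed straight down; places are 40 mm apart; the black frame round the key stands 9.5 mm below this point.
- place_4 (a point): Fixed point of the case, place 4 in the key row, rightmost (-y): centre of the top of the key there while that key is up, 59.5 mm above the bench. The key is 26 x 26 mm, flat-topped, pushed straight down; places are 40 mm apart; the black frame round the key stands 9.5 mm below this point.
- key_a (a joint): Travel in m of one of the four alike keys, growing downwards: 0 up, about 0.0033 latched, 0.0056 home (a stop that gives under 0.5 mm). Its place in the row is not known: the lettered keys sit in a new order each time. The spring resists with about 1.7 N at the top, 2.5 N at 1.4 mm, 4 N at 3.2 mm and 6 N home.
- key_b (a joint): Travel in m of one of the four alike keys, growing downwards: 0 up, about 0.0033 latched, 0.0056 home (a stop that gives under 0.5 mm). Its place in the row is not known: the lettered keys sit in a new order each time. A free key gives under a light touch, comes back by itself if pushed less than 5 mm (stay under 5 N), and latches if pushed home (over about 5.3 mm, 6 N) and let go.
- key_c (a joint): Travel in m of one of the four alike keys, growing downwards: 0 up, about 0.0033 latched, 0.0056 home (a stop that gives under 0.5 mm). Its place in the row is not known: the lettered keys sit in a new order each time. One key is latched: its top stands only 3.3 mm lower than the others, and it hardly gives (under 0.5 mm) to less than 3.5 N.
- key_d (a joint): Travel in m of one of the four alike keys, growing downwards: 0 up, about 0.0033 latched, 0.0056 home (a stop that gives under 0.5 mm). Its place in the row is not known: the lettered keys sit in a new order each time. A latched key pushed home against its stop (8 N for 0.2 s is plenty) and let go springs up; pushed home once more it latches again.
- bearing: Loose ball bearing, 62 mm outside, 14 mm high, lying on the amplifier's hump; origin at the centre of its underside.
- setting_ring: Loose steel setting ring, 48 mm outside, 18 mm high, lying on the amplifier's hump; origin at the centre of its underside.
- marker: Black marker pen, 125 mm long, 18 mm thick, lying in front of the amplifier; origin at the middle of its underside.
- hex_key: Hex key, 88 mm long, 5 mm high, lying in front of the amplifier; origin at the middle of its underside.

How it is judged:
By the outcome, as a careful person would: the job done as asked, in the order asked, and still so for the second after the job is handed in, with the robot touching nothing.
It also fails if it takes over 64 s, if anything falls off the work surface, if the arm or the gripper's body presses on something with over 40 N, if the wrist force passes 120 N, or if a joint passes its speed limit or range.

## Working session

There is one attempt and no reset: what is moved stays moved. The work goes in short steps, Python scripts to look and compute and a tool call to move; the robot and the scene stay as the last step left them, time stands still between calls to the robot, and variables do not carry over. Pictures are saved under pics/ and viewed, at most 10 in all, crops included, and the job is handed in when it is done.

Besides the shell and the picture viewer there is one more tool, called after ">>>" in YAML: its name, and indented under it one key for each argument. apply_moves: Moves the arm, as the interface text tells. Its arguments: {"type":"object","properties":{"deltas":{"type":"array","items":{"type":"array"}},"squeeze":{"type":"number"}},"required":["deltas"]}

```bash
mkdir -p pics; python3 - <<'E'
from station import bot
import cv2,numpy as np
o=bot.get_obs();print({k:np.round(v,4).tolist() for k,v in o.items()})
for c in("top","scene"):
    p=bot.read_camera(c);cv2.imwrite(f"pics/{c}0.png",p["color"][:,:,::-1])
    print(c,np.round(p["pose"],4).tolist(),p["intrinsics"].tolist())
    for n in("amplifier","place_1","key_a","bearing","setting_ring","marker","hex_key"):
        print(n,[(np.round(d["point"],4).tolist(),round(d["confidence"],2)) for d in bot.look_for(p,n)])
E
```

```text
{'t': 0.0, 'q': [1.0559, 0.4778, 0.0224, 1.5564, -0.0115, 1.1093, -0.0831], 'joint_vel': [0.0013, -0.0018, 0.0007, -0.0008, -0.0004, -0.0, 0.0007], 'joint_torque': [0.0005, -59.6449, 1.6078, -28.1194, 0.0124, 0.0095, 0.0], 'eef_pos': [0.2668, -0.6194, 0.2303], 'tool_rot': [-0.0009, 0.9794, 0.202, -0.0003], 'contact_force': [-0.0057, 0.5703, 0.0329], 'torque': [0.0139, 0.0113, 0.03], 'grasp_force': 0.0, 'gripper_width': 1.0003}
top [[-0.0182, -0.9958, 0.09, 0.4547], [-0.9994, 0.0154, -0.0321, 0.2105], [0.0305, -0.0905, -0.9954, 0.9355], [0.0, 0.0, 0.0, 1.0]] [[449.1346879499129, 0.0, 260.65814528654965], [0.0, 449.1346879499129, 189.3704847246412], [0.0, 0.0, 1.0]]
amplifier [([0.5424, 0.1856, 0.0714], 0.7)]
place_1 [([0.5439, 0.1818, 0.0688], 0.73)]
key_a [([0.4863, 0.2323, 0.0553], 0.7), ([0.4948, 0.1901, 0.0563], 0.61), ([0.5131, 0.1153, 0.058], 0.6), ([0.5048, 0.1505, 0.0582], 0.49)]
bearing [([0.5817, 0.2421, 0.1078], 0.75), ([0.493, 0.1943, 0.0546], 0.62), ([0.545, 0.1795, 0.0639], 0.26)]
setting_ring []
marker [([0.3939, 0.0887, 0.0154], 0.88), ([0.5448, 0.1793, 0.0654], 0.43)]
hex_key []
scene [[0.8056, -0.3385, 0.4862, 0.1305], [-0.5923, -0.4818, 0.6458, -0.3695], [0.0157, -0.8082, -0.5887, 0.5785], [0.0, 0.0, 0.0, 1.0]] [[353.6636937382383, 0.0, 255.4222146656814], [0.0, 353.6636937382383, 187.38527646357312], [0.0, 0.0, 1.0]]
amplifier [([0.5368, 0.1437, 0.0477], 0.7)]
place_1 [([0.539, 0.1435, 0.048], 0.78)]
key_a [([0.5024, 0.1513, 0.0567], 0.58), ([0.4842, 0.2254, 0.0627], 0.56)]
bearing [([0.5754, 0.2405, 0.1005], 0.75)]
setting_ring [([0.5957, 0.1599, 0.1097], 0.5)]
marker [([0.3906, 0.0772, 0.0173], 0.84)]
hex_key []
```

View pics/top0.png

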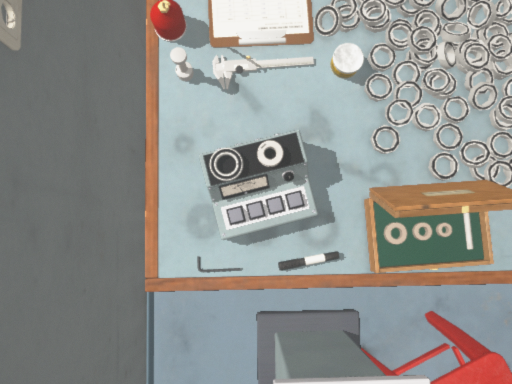

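View pics/scene0.png

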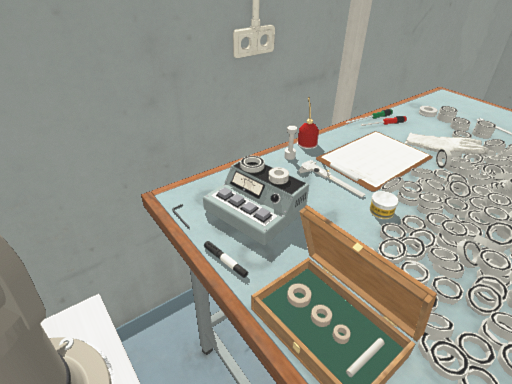

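The top view shows the amplifier's keys at about (236,215), (255,210), (275,205) and (295,200). The marker is at (310,261), the hex key at (218,265), the bearing at (226,163) and the ring at (270,153). Next I refine the key row and plan the transit.

```bash
cat > h.py <<'E'
import numpy as np,cv2
from scipy.spatial.transform import Rotation as R
from station import bot
def ray(p,uv,z):
    d=p["pose"][:3,:3]@np.linalg.inv(p["intrinsics"])@np.array([uv[0],uv[1],1.]);c=p["pose"][:3,3]
    return c+d*(z-c[2])/d[2]
def rot(o): q=o["tool_rot"]; return R.from_quat([q[1],q[2],q[3],q[0]])
def rel(o,targets,yaw):
    r=rot(o);x=r.as_matrix()[:,0];cur=np.arctan2(x[1],x[0]);dt=(yaw-cur+np.pi/2)%np.pi-np.pi/2
    for t in targets: print(np.round(t,4),'->',np.round(r.inv().apply(np.array(t)-o["eef_pos"])/.2,4),'turn',round(-dt/2/np.pi,4))
E
python3 - <<'E'
from h import *
p=bot.read_camera("top");im=p["color"]
K=np.array([ray(p,uv,.059) for uv in[(236,215),(255,210),(275,205),(295,200)]]);print(K.round(4))
crop=im[170:245,195:325,::-1];cv2.imwrite("pics/crop.png",cv2.resize(crop,None,fx=6,fy=6,interpolation=cv2.INTER_NEAREST))
g=im.astype(int).sum(2)/3
# dark frames / key blobs
for lo,hi in((0,60),(60,140)):
    m=((g>lo)&(g<=hi)).astype(np.uint8);m[:190]=0;m[235:]=0;m[:,:222]=0;m[:,312:]=0
    n,l,s,c=cv2.connectedComponentsWithStats(m,connectivity=4)
    for i in range(1,n):
        if s[i,4]>30: print(lo,s[i].tolist(),c[i].round(2),ray(p,c[i],.056).round(4))
E
```

```text
[[0.4846 0.2312 0.059 ]
 [0.4937 0.1941 0.059 ]
 [0.5028 0.1548 0.059 ]
 [0.512  0.1153 0.059 ]]
60 [222, 190, 46, 11, 208] [241.02 194.21] [0.5253 0.2209 0.056 ]
60 [285, 191, 20, 19, 115] [294.99 200.58] [0.511 0.115 0.056]
60 [266, 196, 19, 19, 108] [275.59 205.31] [0.5024 0.1535 0.056 ]
60 [246, 201, 20, 19, 121] [256.14 210.65] [0.4925 0.1918 0.056 ]
60 [227, 206, 19, 19, 114] [237.11 215.54] [0.4836 0.2292 0.056 ]
60 [243, 216, 69, 19, 572] [285.3  227.57] [0.4585 0.1354 0.056 ]
```

View pics/crop.png

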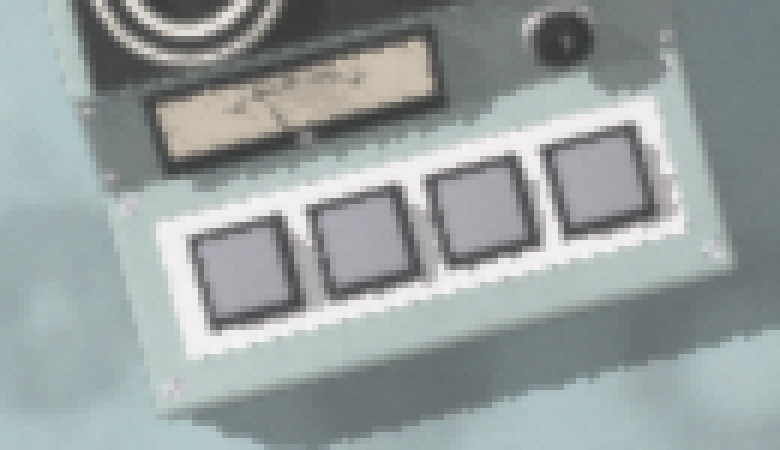

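The crop shows four key tops in a straight row, and the fit agrees with the 40 mm pitch: yaw about 0.232, places about (0.484,0.231), (0.493,0.193), (0.503,0.154), (0.512,0.115).

```bash
python3 - <<'E'
from h import *
rel(bot.get_obs(),[(.45,-.3,.2),(.5118,.1146,.2),(.5118,.1146,.08)],.232)
E
```

```text
[ 0.45 -0.3   0.2 ] -> [ 1.4728 -1.1073  0.1567] turn 0.0278
[0.5118 0.1146 0.2   ] -> [ 2.5768 -2.8889  0.1567] turn 0.0278
[0.5118 0.1146 0.08  ] -> [ 2.5768 -2.8889  0.7567] turn 0.0278
```

>>> apply_moves:
  deltas:
    - [1,[0.18,-0.14,0.02],0]
    - [1,[0.36,-0.28,0.04],0]
    - [1,[0.54,-0.42,0.06],0]
    - [1,[0.74,-0.56,0.08],0]
    - [1,[0.74,-0.56,0.08],0]

```text
t: 1.35
eef_pos: [0.3639, -0.4514, 0.215]
tool_rot: [-0.002, 0.978, 0.207, 0.001]
contact_force: [-0.0, 0.2, -0.2]
gripper_width: 0.144
grasp_force: 0.0
```

>>> apply_moves:
  deltas:
    - [1,[0.18,-0.14,0.02],0]
    - [1,[0.36,-0.28,0.04],0]
    - [1,[0.54,-0.42,0.06],0]
    - [1,[0.74,-0.56,0.08],0]
    - [1,[0.74,-0.56,0.08],0]

```text
t: 1.85
eef_pos: [0.4545, -0.2899, 0.1992]
tool_rot: [-0.001, 0.978, 0.207, 0.001]
contact_force: [-0.7, 0.7, -0.0]
gripper_width: 0.002
grasp_force: 0.0
```

>>> apply_moves:
  deltas:
    - [1,[0.12,-0.2,0],0]
    - [1,[0.24,-0.4,0],0]
    - [1,[0.36,-0.6,0],0]
    - [1,[0.55,-0.88,0],0]
    - [1,[0.55,-0.88,0],0]
    - [1,[0.55,-0.88,0],0]

```text
t: 2.45
eef_pos: [0.4826, -0.0886, 0.1997]
tool_rot: [-0.0, 0.979, 0.205, 0.001]
contact_force: [1.3, -0.5, -1.6]
gripper_width: -0.001
grasp_force: 0.0
```

>>> apply_moves:
  deltas:
    - [1,[0.12,-0.2,0],0]
    - [1,[0.24,-0.4,0],0]
    - [1,[0.36,-0.6,0],0]
    - [1,[0.55,-0.88,0],0.015]
    - [1,[0.55,-0.88,0],0.028]
    - [1,[0.55,-0.88,0],0.028]
    - [1,[0.55,-0.88,0],0.028]

```text
t: 3.15
eef_pos: [0.5134, 0.1113, 0.1991]
tool_rot: [0.001, 0.993, 0.115, -0.0]
contact_force: [-0.4, -0.1, -0.8]
gripper_width: 0.001
grasp_force: 0.0
```

```bash
python3 - <<'E'
from h import *
o=bot.get_obs();print(o["t"],o["contact_force"],o["tool_rot"],o["gripper_width"]);rel(o,[(.5118,.1146,.08),(.5118,.1146,.065),(.5118,.1146,.0577)],.232)
E
```

```text
3.15 [-0.35423723 -0.10611592 -0.76528644] [ 5.61510113e-04  9.93341253e-01  1.15207454e-01 -2.85498360e-04] 0.0012547319102604476
[0.5118 0.1146 0.08  ] -> [-0.0034 -0.0182  0.5953] turn -0.0002
[0.5118 0.1146 0.065 ] -> [-0.0034 -0.0183  0.6703] turn -0.0002
[0.5118 0.1146 0.0577] -> [-0.0034 -0.0184  0.7068] turn -0.0002
```

>>> apply_moves:
  deltas:
    - [1,[0,-0.018,0.2],0]
    - [1,[-0.003,-0.018,0.4],0]
    - [1,[-0.003,-0.018,0.58],0]
    - [1,[-0.003,-0.018,0.645],0]
    - [1,[-0.003,-0.018,0.645],0]
    - [1,[-0.003,-0.018,0.645],0]
    - [1,[-0.003,-0.018,0.645],0]

```text
t: 3.85
eef_pos: [0.5132, 0.1165, 0.0721]
tool_rot: [-0.0, 0.993, 0.115, 0.002]
contact_force: [0.5, -0.1, 0.0]
gripper_width: 0.004
grasp_force: 0.0
```

```bash
python3 - <<'E'
from h import *
p=bot.read_camera("top");cv2.imwrite("pics/c2.png",cv2.resize(p["color"][150:250,185:345,::-1],None,fx=5,fy=5))
o=bot.get_obs();print(o["t"],o["contact_force"],o["eef_pos"]);rel(o,[(.5118,.1146,.0577)],.232)
E
```

```text
3.9 [-0.07124054 -0.12218586 -0.33507379] [0.51307833 0.11665566 0.07209058]
[0.5118 0.1146 0.0577] -> [-0.0088  0.0085  0.0719] turn -0.0002
```

View pics/c2.png

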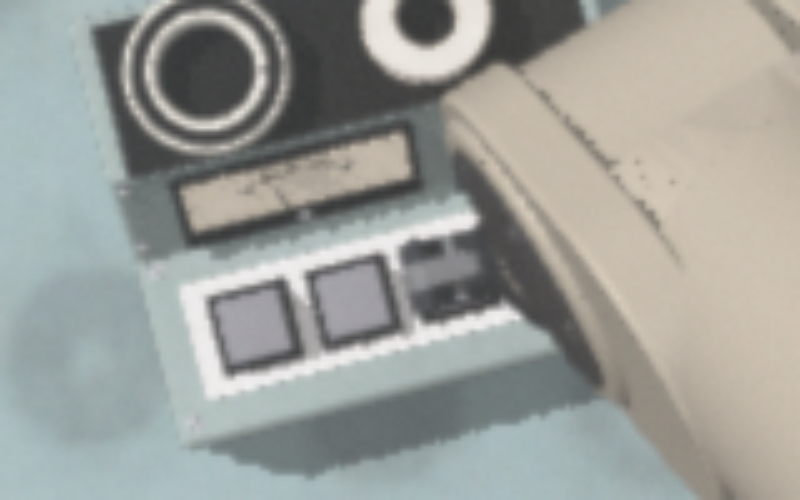

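The gripper stands over place 4, clear of the hump; bearing and ring are undisturbed. Tapping now.

>>> apply_moves:
  deltas:
    - [1,[-0.006,0.008,0.03],0]
    - [1,[-0.006,0.008,0.05],0]
    - [1,[-0.006,0.008,0.06],0]
    - [1,[-0.006,0.008,0.06],0]
    - [1,[-0.006,0.008,0.06],0]

```text
t: 4.4
eef_pos: [0.5108, 0.1145, 0.0583]
tool_rot: [0.0, 0.993, 0.115, -0.0]
contact_force: [-0.2, -1.4, 2.6]
gripper_width: 0.001
grasp_force: 1.2
```

>>> apply_moves:
  deltas:
    - [1,[0,0,0.004],0]
    - [1,[0,0,0.004],0]
    - [1,[0,0,0.004],0]

```text
t: 4.7
eef_pos: [0.5109, 0.1145, 0.0576]
tool_rot: [0.0, 0.993, 0.115, -0.0]
contact_force: [-0.4, -2.2, 3.1]
gripper_width: 0.003
grasp_force: 1.6
```

>>> apply_moves:
  deltas:
    - [1,[0,0,0.004],0]
    - [1,[0,0,0.004],0]
    - [1,[0,0,0.004],0]

```text
t: 5.0
eef_pos: [0.5109, 0.1146, 0.0567]
tool_rot: [0.0, 0.993, 0.115, -0.0]
contact_force: [-1.1, -2.5, 4.1]
gripper_width: 0.003
grasp_force: 1.9
```

>>> apply_moves:
  deltas:
    - [1,[0,0,-0.05],0]
    - [1,[0.002,0,-0.07],0]
    - [1,[0.004,-0.1,-0.07],0]
    - [1,[0.004,-0.2,-0.07],0]
    - [1,[0.004,-0.2,-0.07],0]
    - [1,[0.004,-0.2,-0.07],0]
    - [1,[0.004,-0.2,-0.04],0]
    - [1,[0.004,-0.2,-0.02],0]
    - [1,[0.004,-0.2,-0.01],0]
    - [1,[0.004,-0.2,-0.008],0]
    - [1,[0.004,-0.2,-0.008],0]

```text
t: 6.1
eef_pos: [0.5025, 0.1537, 0.0581]
tool_rot: [0.0, 0.993, 0.115, -0.0]
contact_force: [-0.1, 0.8, 0.8]
gripper_width: 0.004
grasp_force: 0.0
```

>>> apply_moves:
  deltas:
    - [1,[0,0,0.003],0]
    - [1,[0,0,0.003],0]
    - [1,[0,0,0.003],0]

```text
t: 6.4
eef_pos: [0.5026, 0.1539, 0.0578]
tool_rot: [-0.0, 0.993, 0.115, 0.0]
contact_force: [-1.5, -0.6, -0.2]
gripper_width: 0.003
grasp_force: 0.0
```

>>> apply_moves:
  deltas:
    - [1,[0,0,0.004],0]
    - [1,[0,0,0.004],0]
    - [1,[0,0,0.004],0]

```text
t: 6.7
eef_pos: [0.5025, 0.1539, 0.0569]
tool_rot: [0.0, 0.993, 0.115, -0.0]
contact_force: [0.3, -0.2, -0.1]
gripper_width: 0.0
grasp_force: 0.0
```

>>> apply_moves:
  deltas:
    - [1,[0,0,0.004],0]
    - [1,[0,0,0.004],0]
    - [1,[0,0,0.004],0]

```text
t: 7.0
eef_pos: [0.5026, 0.1539, 0.0562]
tool_rot: [-0.0, 0.993, 0.115, 0.0]
contact_force: [-0.1, 0.4, 2.6]
gripper_width: -0.001
grasp_force: 1.1
```

>>> apply_moves:
  deltas:
    - [1,[0,0,0.003],0]
    - [1,[0,0,0.003],0]
    - [1,[0,0,0.003],0]

```text
t: 7.3
eef_pos: [0.5026, 0.1539, 0.0557]
tool_rot: [-0.0, 0.993, 0.115, 0.0]
contact_force: [-0.9, -0.2, 4.3]
gripper_width: 0.001
grasp_force: 2.2
```

Place 3 is the latched one: no contact until 56.2 mm, then stiff. Pressing it home.

>>> apply_moves:
  deltas:
    - [1,[0,0,0.005],0]
    - [1,[0,0,0.01],0]
    - [1,[0,0,0.01],0]
    - [1,[0,0,0.01],0]

```text
t: 7.7
eef_pos: [0.5026, 0.154, 0.0539]
tool_rot: [0.0, 0.993, 0.115, 0.0]
contact_force: [-1.3, -0.6, 7.3]
gripper_width: 0.003
grasp_force: 4.2
```

>>> apply_moves:
  deltas:
    - [1,[0,0,0.002],0]
    - [1,[0,0,0.002],0]
    - [1,[0,0,0.002],0]

```text
t: 8.0
eef_pos: [0.5026, 0.1539, 0.0537]
tool_rot: [0.0, 0.993, 0.115, 0.0]
contact_force: [-1.8, -0.8, 10.2]
gripper_width: -0.001
grasp_force: 5.1
```

>>> apply_moves:
  deltas:
    - [1,[0,0,-0.02],0]
    - [1,[0,0,-0.06],0]
    - [1,[0,0,-0.085],0]
    - [1,[0,0,-0.085],0]
    - [1,[0,0,-0.085],0]
    - [1,[0,0,-0.05],0]
    - [1,[0,0,-0.03],0]
    - [1,[0,0,-0.022],0]
    - [1,[0,0,-0.022],0]
    - [1,[0,0,-0.022],0]

```text
t: 9.0
eef_pos: [0.5025, 0.1539, 0.0573]
tool_rot: [0.0, 0.993, 0.115, -0.0]
contact_force: [0.5, -0.3, 0.3]
gripper_width: -0.003
grasp_force: 0.0
```

>>> apply_moves:
  deltas:
    - [1,[0,0,0],0]
    - [1,[0,0,0],0]

```text
t: 9.2
eef_pos: [0.5026, 0.1539, 0.0577]
tool_rot: [-0.0, 0.993, 0.115, 0.0]
contact_force: [0.3, -0.2, -0.1]
gripper_width: 0.0
grasp_force: 0.0
```

>>> apply_moves:
  deltas:
    - [1,[0,0,0.004],0]
    - [1,[0,0,0.004],0]
    - [1,[0,0,0.004],0]

```text
t: 9.5
eef_pos: [0.5025, 0.1539, 0.0567]
tool_rot: [-0.0, 0.993, 0.115, 0.0]
contact_force: [-1.0, -0.1, -0.3]
gripper_width: -0.0
grasp_force: 0.0
```

>>> apply_moves:
  deltas:
    - [1,[0,0,0.002],0]
    - [1,[0,0,0.002],0]
    - [1,[0,0,0.002],0]

```text
t: 9.8
eef_pos: [0.5025, 0.1539, 0.0563]
tool_rot: [-0.0, 0.993, 0.115, 0.0]
contact_force: [0.3, -0.1, 0.4]
gripper_width: -0.002
grasp_force: 0.1
```

Place 3 still feels latched at 56.3 mm. I'll press once more, hold a little longer, and release slowly while feeling.

>>> apply_moves:
  deltas:
    - [1,[0,0,0.004],0]
    - [1,[0,0,0.009],0]
    - [1,[0,0,0.013],0]
    - [1,[0,0,0.016],0]
    - [1,[0,0,0.016],0]
    - [1,[0,0,0.016],0]
    - [1,[0,0,0.016],0]

```text
t: 10.5
eef_pos: [0.5026, 0.1539, 0.0538]
tool_rot: [0.0, 0.993, 0.115, 0.0]
contact_force: [-2.4, -1.4, 8.9]
gripper_width: 0.002
grasp_force: 4.7
```

>>> apply_moves:
  deltas:
    - [1,[0,0,-0.004],0]
    - [1,[0,0,-0.008],0]
    - [1,[0,0,-0.01],0]
    - [1,[0,0,-0.01],0]

```text
t: 10.9
eef_pos: [0.5026, 0.1539, 0.0555]
tool_rot: [0.0, 0.993, 0.115, 0.0]
contact_force: [-1.9, -0.4, 5.8]
gripper_width: -0.0
grasp_force: 2.7
```

>>> apply_moves:
  deltas:
    - [1,[0,0,-0.005],0]
    - [1,[0,0,-0.007],0]
    - [1,[0,0,-0.007],0]

```text
t: 11.2
eef_pos: [0.5025, 0.1539, 0.0566]
tool_rot: [0.0, 0.993, 0.115, 0.0]
contact_force: [-0.9, 0.2, 3.7]
gripper_width: -0.003
grasp_force: 2.2
```

>>> apply_moves:
  deltas:
    - [1,[0,0,-0.004],0]
    - [1,[0,0,-0.004],0]
    - [1,[0,0,-0.004],0]

```text
t: 11.5
eef_pos: [0.5026, 0.1539, 0.0573]
tool_rot: [-0.0, 0.993, 0.115, 0.0]
contact_force: [-0.6, -0.7, 4.1]
gripper_width: 0.003
grasp_force: 2.0
```

Force now follows the key up, so it is released. Lift, retap gently, and then check the other places.

>>> apply_moves:
  deltas:
    - [1,[0,0,-0.01],0]
    - [1,[0,0,-0.02],0]
    - [1,[0,0,-0.04],0]
    - [1,[0,0,-0.04],0]
    - [1,[0,0,-0.04],0]
    - [1,[0,0,-0.025],0]
    - [1,[0,0,-0.012],0]
    - [1,[0,0,-0.006],0]
    - [1,[0,0,-0.006],0]
    - [1,[0,0,-0.006],0]

```text
t: 12.5
eef_pos: [0.5024, 0.1539, 0.0585]
tool_rot: [0.0, 0.993, 0.115, -0.0]
contact_force: [-1.2, -0.9, 1.1]
gripper_width: -0.002
grasp_force: 1.2
```

>>> apply_moves:
  deltas:
    - [1,[0,0,0.003],0]
    - [1,[0,0,0.003],0]
    - [1,[0,0,0.003],0]

```text
t: 12.8
eef_pos: [0.5024, 0.1538, 0.0579]
tool_rot: [0.0, 0.993, 0.115, -0.0]
contact_force: [-1.5, -0.2, 2.0]
gripper_width: -0.003
grasp_force: 1.4
```

Place 3 is up. Now places 2 and 1.

>>> apply_moves:
  deltas:
    - [1,[0,0,-0.02],0]
    - [1,[0,0,-0.06],0]
    - [1,[0,-0.1,-0.06],0]
    - [1,[0,-0.2,-0.06],0]
    - [1,[0,-0.2,-0.06],0]
    - [1,[0,-0.2,-0.05],0]
    - [1,[0,-0.2,-0.03],0]
    - [1,[0,-0.2,-0.015],0]
    - [1,[0,-0.2,-0.005],0]
    - [1,[0,-0.2,0],0]
    - [1,[0,-0.2,0],0]
    - [1,[0,-0.2,0],0]

```text
t: 14.0
eef_pos: [0.4935, 0.1925, 0.058]
tool_rot: [0.0, 0.993, 0.115, 0.0]
contact_force: [0.2, -1.9, 2.6]
gripper_width: -0.001
grasp_force: 1.4
```

>>> apply_moves:
  deltas:
    - [1,[0,0,-0.02],0]
    - [1,[0,0,-0.06],0]
    - [1,[0,-0.1,-0.06],0]
    - [1,[0,-0.2,-0.06],0]
    - [1,[0,-0.2,-0.06],0]
    - [1,[0,-0.2,-0.05],0]
    - [1,[0,-0.2,-0.03],0]
    - [1,[0,-0.2,-0.015],0]
    - [1,[0,-0.2,-0.005],0]
    - [1,[0,-0.2,0],0]
    - [1,[0,-0.2,0],0]
    - [1,[0,-0.2,0],0]

```text
t: 15.2
eef_pos: [0.4843, 0.2314, 0.058]
tool_rot: [0.0, 0.993, 0.115, 0.0]
contact_force: [-0.5, -1.6, 2.3]
gripper_width: 0.002
grasp_force: 1.4
```

Both are free. A final retap of places 4 and 3, then lift away.

>>> apply_moves:
  deltas:
    - [1,[0,0,-0.03],0]
    - [1,[0,0,-0.06],0]
    - [1,[0,0.2,-0.06],0]
    - [1,[0,0.4,-0.06],0]
    - [1,[0,0.6,-0.06],0]
    - [1,[0,0.6,-0.06],0]
    - [1,[0,0.6,-0.04],0]
    - [1,[0,0.6,-0.02],0]
    - [1,[0,0.6,-0.005],0]
    - [1,[0,0.6,0],0]
    - [1,[0,0.6,0],0]
    - [1,[0,0.6,0],0]

```text
t: 16.4
eef_pos: [0.5116, 0.116, 0.0581]
tool_rot: [-0.0, 0.993, 0.116, 0.0]
contact_force: [-1.0, 1.4, 2.7]
gripper_width: 0.001
grasp_force: 1.3
```

>>> apply_moves:
  deltas:
    - [1,[0,0,-0.02],0]
    - [1,[0,0,-0.06],0]
    - [1,[0,-0.1,-0.06],0]
    - [1,[0,-0.2,-0.06],0]
    - [1,[0,-0.2,-0.06],0]
    - [1,[0,-0.2,-0.05],0]
    - [1,[0,-0.2,-0.03],0]
    - [1,[0,-0.2,-0.015],0]
    - [1,[0,-0.2,-0.005],0]
    - [1,[0,-0.2,0],0]
    - [1,[0,-0.2,0],0]
    - [1,[0,-0.2,0],0]

```text
t: 17.6
eef_pos: [0.5026, 0.1536, 0.058]
tool_rot: [0.0, 0.993, 0.115, 0.0]
contact_force: [-0.9, -1.9, 2.1]
gripper_width: 0.002
grasp_force: 1.4
```

>>> apply_moves:
  deltas:
    - [1,[0,0,-0.03],0]
    - [1,[0,0,-0.2],0]
    - [1,[0,0,-0.4],0]
    - [1,[0,0,-0.6],0]
    - [1,[0,0.2,-0.7],0]
    - [1,[0,0.4,-0.7],0]
    - [1,[0,0.6,-0.7],0]
    - [1,[0,0.9,-0.7],0]
    - [1,[0,0.9,-0.7],0]
    - [1,[0,0.9,-0.7],0]

```text
t: 18.6
eef_pos: [0.5439, -0.0235, 0.198]
tool_rot: [0.0, 0.994, 0.113, 0.0]
contact_force: [-0.8, 0.5, -0.8]
gripper_width: 0.001
grasp_force: 0.0
```

```bash
python3 - <<'E'
from h import *
p=bot.read_camera("top");cv2.imwrite("pics/end.png",cv2.resize(p["color"][110:290,180:360,::-1],None,fx=3,fy=3))
E
```

```text
(no output)
```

View pics/end.png

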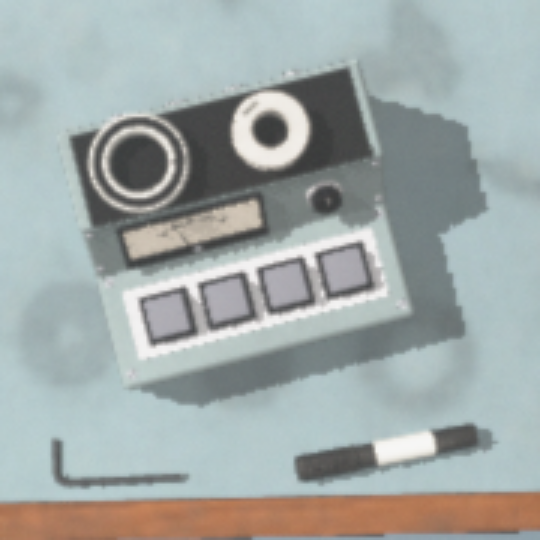

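Everything is where it was: bearing (138,162), ring (270,130), marker (387,450), hex key (120,475). All four keys felt up, and the arm is clear.

```bash
python3 -c "
from station import bot
print(bot.hand_in())"
```

```text
the job is handed in; nothing more can be done
None
```

The latched key was at place 3; it took two presses home to release it (the first, at about 10 N, left it still latched), and light taps then found all four keys up, with the bearing, ring, marker and hex key where they were; the job is handed in.

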